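# Park the kiln post at the top of the sloping gutter

## Robot

A 6-joint arm with a two-finger parallel gripper is mounted at the origin on the work surface. World frame = base frame: x ahead of the robot, y to its left, z up, the work surface at z = 0. Lengths are in m, angles in rad, forces in N, time in s.
With the tool pointing down it reaches from about 0.275 to 0.875 m from the base axis. Payload 12.5 kg.
Tool frame: the origin (TCP) lies at the very end of the fingers, on their centre line; the grasp point (between the pads) lies 19 mm behind it; x points along the fingers, y is the direction in which the jaws open and shut, and the axes are right-handed (so a half turn about x gives the same grasp; the last joint's range is limited). The gripper opens to 85 mm and grips with 20 to 120 N. Pads are 22 mm wide; open, the fingers measure 114 mm over their backs; the gripper's body (76 mm by 85 mm) begins 54 mm behind the grasp point. The pads swing forward as they close: fully open they stand 13 mm farther back than shut.
Start: joints at [1.164, 0.351, 1.652, -0, 1.139, -0.085], TCP at [0.174, 0.522, 0.231] pointing down, gripper open.
Joint ranges: [-2.75, 2.75], [-0.79, 2.1], [0.01, 2.65], [-1.57, 4.71], [0.07, 3.14], [-2.87, 2.87]. Speed limits (rad/s): [2.22, 2.22, 2.79, 3.14, 3.14, 3.14].

## Interface

Orientations are given as a 3x3 rotation matrix whose columns are the frame's x, y, z axes.
In Python, from bench import manip gives the robot as it stands. Calls block until the motion is done:
- manip.move_ptp(position, orientation): joint-space move of the TCP to a pose.
- manip.move_l(position, attitude=None, max_speed=0.15): straight line of the TCP; attitude=None keeps the orientation; max_speed is the mean speed in m/s.
- manip.move_j(angles): joint-space move.
- manip.set_gripper(opening, effort=None): opening from 0.0 (shut) to 1.0 (fully open); effort is the grip in N (None keeps the last); returns when the fingers have stopped.
- manip.dwell(seconds).
- manip.inverse_kinematics(position, orientation): joint angles nearest the present ones, or None.
- manip.grab_frame(name): name is "scene" or "top" or "wrist"; returns (picture, depth): 420x560x3 uint8, red, green, blue; 420x560 float32, m along the optical axis (not along the pixel's ray), 0 where there is no reading.
- manip.get_calibration(name): a dict with "camera_matrix" (3x3 intrinsics, pixels), "R" (3x3) and "t" (3): a world point X has camera coordinates R X + t. Camera axes: x right, y down, z forward; pixel columns grow to the right and rows downward; lengths in m; the calibration is good to about 2 mm. A picture is of the moment at which its call begins: read the wrist's pose just before it. get_calibration takes no time and is no camera call; for the wrist camera it gives the pose at the moment of the call.
A pose or a line that the arm cannot do raises manip.Unreachable and nothing moves.
- manip.sign_off(): hands the job in, once; it reports no verdict.
Trained networks look in the newest picture that a camera, given by its name, has taken for a name from the list of things; names that differ only in an ending like _2 or _b are one class to them, and where a whole thing is asked for, a point or a joint stands for the part that bears it (a point fixed in the world has none). Each returns a list of dicts, best first, with "confidence" (0 to 1); they miss things now and then, are a little off and sometimes report something else, mostly with a low value. They report only what shows in the picture. A call takes as long as a camera call. They do not tell look-alikes from the thing itself.
- manip.look_for(camera, name): "at" ([x, y, z] in m, in world coordinates, good to about 4 mm: the middle of the surface that is visible of it).
Readings, each from a call of its own:
- manip.current_time(): time.
- manip.current_qpos(): joint angles.
- manip.current_joint_vel(): joint speeds.
- manip.current_joint_torque(): joint torques, N m.
- manip.current_ee_pos(): TCP position.
- manip.current_tcp_rot(): TCP orientation.
- manip.current_force(): force on the tool from outside, world axes, zero at the start.
- manip.current_ft_torque(): the same for the moment, N m.
- manip.current_grip_width(): opening from 0.0 (shut) to 1.0 (fully open).
Only numpy, scipy, OpenCV 4.12 (cv2) and the standard library are available. Lean on these libraries where they do the work, as an engineer would, in place of code of your own. Each camera call takes 0.05 s, during which the arm holds its last target. There are 200 camera calls.

## Task

Two round clay kiln posts lie at the low end of the sloping wooden rack, one in each gutter. With the fingertips, push the thicker post steadily up its gutter until it drops into the dip against the stop board at the top and stays there; roll it along the gutter, never lift it or bat it. Leave the thinner post and everything else on the table where they are, and finish clear of everything.

Things in the scene. Friction and masses are not known exactly. Their poses are not given: they have to be found in the camera images.
- rack: Fixed wooden rack, 280 mm long, 174 wide: two identical gutters side by side, climbing 8 degrees. Origin on the table under its middle; z up, x (level) points uphill, y across. Gutter centre lines at y = -41 and +41 mm, each 72 mm wide inside; the walls beside and between them are 10 mm thick and stand 10 mm above the gutter floor
- slope (a point): Point in the plane of the gutter floors, 45 mm above the rack's origin. Its x axis runs uphill along the slope, z is square to the floor, y is the rack's y. Floor height above the table is 45 mm + 0.1405 times the rack-frame x, from x = -130 mm (low end) to x = +80 mm (crest)
- lip (a point): Middle (between the gutters) of the low end's lip, at floor height, rack x = -130 mm. The lip stands 8 mm above the floor and is 12 mm thick, outwards; beyond it is open table. A post let go on the slope rolls back to here
- crest (a point): Middle (between the gutters) of the crest where the slope ends, rack x = +80 mm, 56 mm above the table. Past it the floor drops 7 mm straight down into a dip that slopes slightly to the stop board; a thick post whose centre is past the crest falls in by itself and cannot roll back
- stop (a point): Middle (between the gutters) of the stop board's face, rack x = +124 mm, 74 mm above the table; the board's top is 85 mm above the table. A thick post lying home in the dip touches it, its centre at rack x = +99 mm, 74 mm above the table
- thick_post: The thicker kiln post: round bar of buff fired clay, 50 mm diameter, 66 mm long, about 0.13 to 0.25 kg, lying across one of the gutters (either one) at its low end, free to roll. Origin at its centre (25 mm from the gutter floor); its y axis runs along the bar
- thin_post: The thinner kiln post: the same clay, 32 mm diameter, 66 mm long, lying across the other gutter at its low end. Leave it. Origin at its centre; y along the bar
- teacup: White cup, 72 mm across, 75 mm high, standing beside the rack's -y side. Leave it. Origin under its base
- dish: Small white bowl, 90 mm across, 32 mm high, standing beside the rack's +y side. Leave it. Origin under its base
- vase_big: Blue sake flask, 97 mm across, 194 mm high. Leave it. Origin under its base
- vase_small: White sake flask, 78 mm across, 157 mm high, on the table past the rack's low end. Leave it. Origin under its base
- weight: Steel disc, 48 mm across, 30 mm high. Leave it. Origin under its base
- stilt: Six-pointed clay kiln stilt, 60 mm across, 10 mm high. Leave it. Origin under it
- brush_pot: Empty blue pot, 84 mm across, 100 mm high. Leave it. Origin under its base
Not all that is in view belongs to the job. What is shaped like the thick_post but blue or purple is not meant.

How it is judged:
By the outcome, as a careful person would: the job done as asked, in the order asked, and still so for the second after the job is handed in, with the robot touching nothing.
It also fails if it takes over 42 s, if anything falls off the work surface, if the arm or the gripper's body presses on something with over 40 N, if the wrist force passes 120 N, or if a joint passes its speed limit or range.

## Working session

There is one attempt and no reset: what is moved stays moved. The work goes in short steps, each a Python script; the robot and the scene stay as the last script left them, time stands still between calls to the robot, and variables do not carry over. Pictures are saved under pics/ and viewed, about 8 in all and at most 12, crops included, and the job is handed in when it is done.

```bash
mkdir -p pics; python3 - <<'E'
from bench import manip
import cv2,numpy as np
for c in("scene","top"):
    p,d=manip.grab_frame(c); cv2.imwrite(f"pics/{c}0.png",p[:,:,::-1]); np.save(f"pics/{c}0.npy",d)
    k=manip.get_calibration(c); np.savez(f"pics/{c}0cal.npz",**k)
    for n in("rack","thick_post","thin_post","teacup","dish","vase_small","vase_big"):
        print(c,n,[(np.round(r["at"],3).tolist(),round(r["confidence"],2)) for r in manip.look_for(c,n)][:3])
print(manip.current_time())
E
```

```text
scene rack [([0.56, 0.063, 0.049], 0.72)]
scene thick_post [([0.504, -0.074, 0.073], 0.93), ([0.758, -0.133, 0.047], 0.79), ([0.437, -0.194, 0.046], 0.62)]
scene thin_post [([0.582, -0.084, 0.058], 0.8)]
scene teacup [([0.68, 0.018, 0.048], 0.73), ([0.585, -0.085, 0.056], 0.19)]
scene dish [([0.376, 0.002, 0.019], 0.6)]
scene vase_small [([0.482, -0.316, 0.076], 0.59)]
scene vase_big [([0.625, 0.397, 0.105], 0.71), ([0.682, 0.017, 0.048], 0.3)]
top rack [([0.572, -0.086, 0.059], 0.68)]
top thick_post [([0.494, -0.082, 0.078], 0.94), ([0.314, -0.159, 0.044], 0.86), ([0.622, -0.197, 0.047], 0.84)]
top thin_post [([0.571, -0.085, 0.059], 0.73)]
top teacup [([0.701, 0.024, 0.035], 0.76)]
top dish [([0.382, 0.005, 0.016], 0.91), ([0.543, 0.051, 0.048], 0.37)]
top vase_small [([0.466, -0.322, 0.084], 0.84)]
top vase_big [([0.602, 0.389, 0.101], 0.75)]
0.8
```

View pics/top0.png

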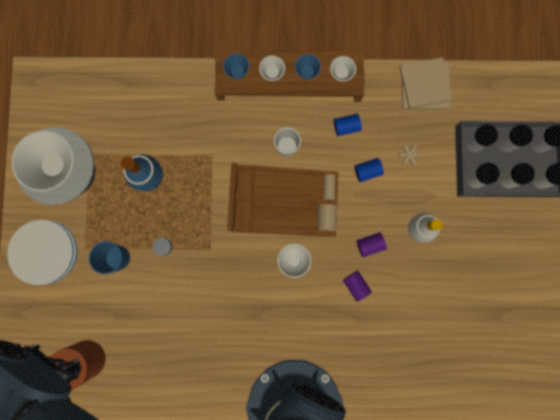

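View pics/scene0.png

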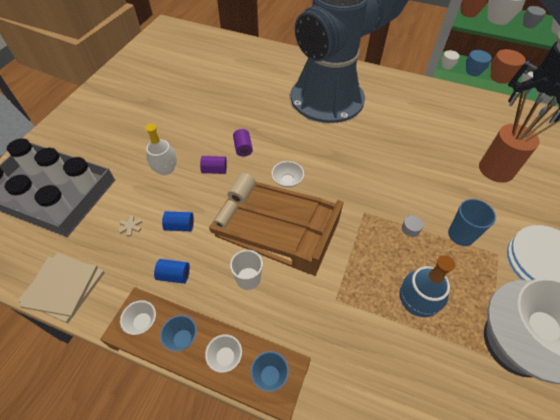

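The top view shows the rack at about px (285,200), with its low end on the right. There are several post-shaped candidates:
- The buff thick post at (328,217), in the gutter nearer the robot.
- The buff thin post at (330,187).
- Blue pieces at (347,125) and (369,170), and purple ones at (372,244) and (358,286), all on the table. These are decoys.

The buff bar in the rack fits the description. I'll measure it from depth and confirm with a crop.

```bash
python3 - <<'E'
import cv2,numpy as np
im=cv2.imread("pics/top0.png"); d=np.load("pics/top0.npy"); k=np.load("pics/top0cal.npz")
K,R,t=k["camera_matrix"],k["R"],k["t"]
v,u=np.mgrid[0:420,0:560]
P=np.stack([(u-K[0,2])/K[0,0]*d,(v-K[1,2])/K[1,1]*d,d],-1); W=(P-t)@R
np.save("pics/W.npy",W)
r=W[155:245,222:345]; z=r[...,2]; 
m=(z>0.018)&(z<0.12)
n,l,s,c=cv2.connectedComponentsWithStats(m.astype(np.uint8))
i=1+np.argmax(s[1:,4]); q=r[l==i]
rect=cv2.minAreaRect((q[:,:2]*1000).astype(np.float32)); print(rect,len(q))
hsv=cv2.cvtColor(im,cv2.COLOR_BGR2HSV)[155:245,222:345]
b=(hsv[...,1]<120)&(hsv[...,2]>110)&(l==i)
n,l2,s2,c2=cv2.connectedComponentsWithStats(b.astype(np.uint8))
for j in range(1,n):
    if s2[j,4]>40:
        w=r[l2==j]; print("post",s2[j],w.mean(0).round(4),w[:,2].max(),cv2.minAreaRect((w[:,:2]*1000).astype(np.float32)))
# z profile along rack columns, in near gutter row
for row in(180,217): print(row,[(round(float(W[row,c,1]),3),round(float(W[row,c,0]),3),round(float(W[row,c,2]),3)) for c in range(226,346,5)])
cv2.imwrite("pics/crop1.png",cv2.resize(im[145:255,215:375],None,fx=5,fy=5,interpolation=cv2.INTER_CUBIC))
E
```

```text
((540.2125244140625, 31.635589599609375), (283.8746032714844, 174.40924072265625), 87.55110931396484) 7195
post [103  19  10  26 245] [ 0.576  -0.0879  0.0581] 0.06654465359954372 ((578.50439453125, -87.94914245605469), (70.80388641357422, 24.95661163330078), 0.5990003943443298)
post [ 98  49  17  27 415] [ 0.4942 -0.0825  0.075 ] 0.08835959124772723 ((497.1666259765625, -83.7890625), (71.5388412475586, 45.47049331665039), 1.0987684726715088)
180 [(0.191, 0.601, -0.0), (0.168, 0.588, 0.085), (0.156, 0.589, 0.079), (0.146, 0.594, 0.046), (0.132, 0.594, 0.045), (0.119, 0.594, 0.049), (0.106, 0.594, 0.049), (0.092, 0.593, 0.054), (0.079, 0.593, 0.055), (0.066, 0.594, 0.049), (0.053, 0.596, 0.041), (0.04, 0.595, 0.046), (0.026, 0.595, 0.049), (0.013, 0.596, 0.042), (-0.0, 0.596, 0.044), (-0.014, 0.596, 0.042), (-0.027, 0.597, 0.036), (-0.041, 0.597, 0.034), (-0.054, 0.598, 0.033), (-0.068, 0.598, 0.03), (-0.078, 0.594, 0.06), (-0.091, 0.594, 0.06), (-0.107, 0.598, 0.033), (-0.125, 0.604, -0.002)]
217 [(0.189, 0.499, -0.001), (0.166, 0.492, 0.085), (0.157, 0.495, 0.053), (0.144, 0.496, 0.049), (0.131, 0.496, 0.048), (0.118, 0.496, 0.048), (0.104, 0.495, 0.058), (0.091, 0.496, 0.053), (0.078, 0.496, 0.051), (0.065, 0.496, 0.047), (0.052, 0.496, 0.049), (0.039, 0.496, 0.048), (0.026, 0.496, 0.048), (0.013, 0.497, 0.043), (-0.001, 0.497, 0.043), (-0.014, 0.498, 0.038), (-0.027, 0.498, 0.037), (-0.041, 0.498, 0.032), (-0.054, 0.498, 0.031), (-0.064, 0.495, 0.073), (-0.076, 0.494, 0.084), (-0.089, 0.495, 0.078), (-0.104, 0.496, 0.063), (-0.124, 0.502, -0.001)]
```

View pics/crop1.png

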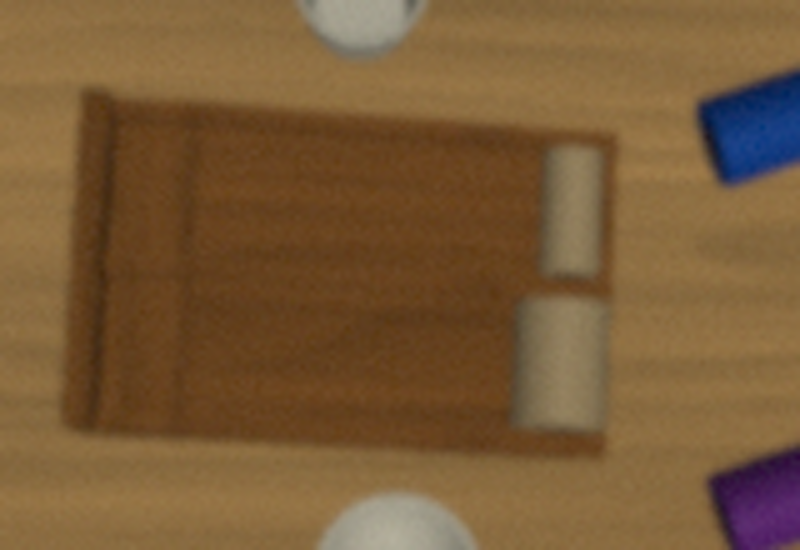

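The crop confirms it. The thick buff post is at crop (562,362), in the rack's +y gutter on the robot's side, and the thin one is at (572,210) in the other gutter. I'll push with two fingertips spread across the bar, leaning slightly under it so that it rolls.

```bash
cat >h.py <<'E'
import numpy as np
from bench import manip
ang=np.deg2rad(87.55); O=np.array([.540,.0316,.045])
X=np.array([np.cos(ang),np.sin(ang),0]);Y=np.array([-X[1],X[0],0]);Z=np.array([0,0,1.])
s8=np.deg2rad(8);U=np.cos(s8)*X+np.sin(s8)*Z;N=np.cos(s8)*Z-np.sin(s8)*X
th=np.deg2rad(12);a=np.sin(th)*U-np.cos(th)*N
def rot(sg): return np.column_stack([a,sg*Y,np.cross(a,sg*Y)])
def pt(s,h=.013,y=.041): return O+s*U+y*Y+h*N
E
python3 - <<'E'
from h import *
for sg in(1,-1):
    for s,h in((-.165,.2),(-.165,.013),(.058,.013)): 
        q=manip.inverse_kinematics(pt(s,h),rot(sg)); print(sg,pt(s,h).round(3),None if q is None else np.round(q,2))
E
```

```text
1 [ 0.491 -0.158  0.22 ] [-0.56  0.37  1.69  0.32  1.27  2.5 ]
1 [ 0.492 -0.132  0.035] [-0.51  0.64  1.82  0.4   0.89  2.38]
1 [0.501 0.089 0.066] [-0.1   0.53  1.92  0.51  0.78  2.71]
-1 [ 0.491 -0.158  0.22 ] [-0.56  0.37  1.69  0.32  1.27 -0.64]
-1 [ 0.492 -0.132  0.035] [-0.51  0.64  1.82  0.4   0.89 -0.76]
-1 [0.501 0.089 0.066] [-0.1   0.53  1.92  0.51  0.78 -0.44]
```

```bash
python3 - <<'E'
from h import *
import cv2
Rm=rot(-1)
manip.set_gripper(0.35)
manip.move_ptp(pt(-.165,.2),Rm)
manip.move_l(pt(-.165),max_speed=.15)
print("t",manip.current_time(),manip.current_ee_pos().round(4) if hasattr(manip.current_ee_pos(),'round') else manip.current_ee_pos(),pt(-.165).round(4),manip.current_grip_width(),manip.current_force())
p,d=manip.grab_frame("scene"); cv2.imwrite("pics/s1.png",cv2.resize(p[100:310,120:400,::-1],None,fx=2.8,fy=2.8))
E
```

```text
t 5.4417 [ 0.4924 -0.132   0.0356] [ 0.492  -0.1317  0.0349] 0.34923445949995147 [-0.44390593  0.69505631  0.89429955]
```

View pics/s1.png

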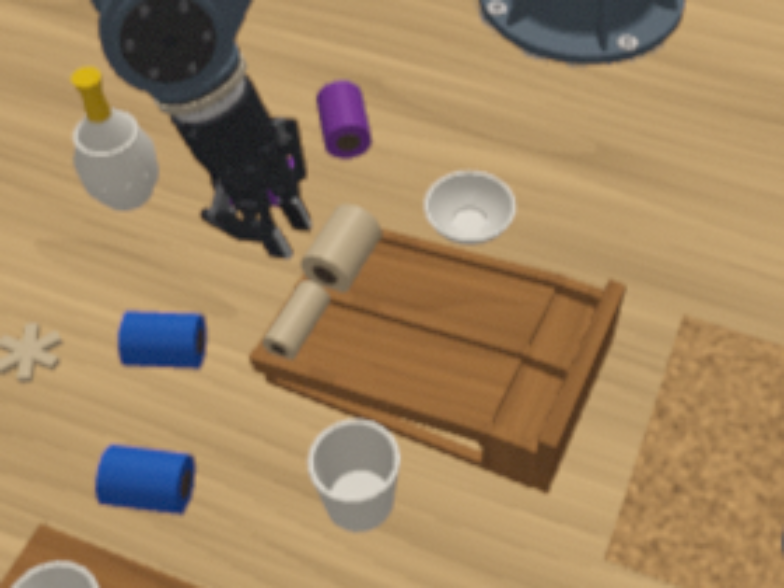

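The fingertips at (290,235) are just behind the thick post at (340,248) and lined up with it, and nothing else is touching. I'll start pushing, with a check partway.

```bash
python3 - <<'E'
from h import *
import cv2
manip.move_l(pt(-.135),max_speed=.025); print(manip.current_force())
manip.move_l(pt(-.05),max_speed=.035)
print("t",manip.current_time(),manip.current_ee_pos(),manip.current_force())
p,d=manip.grab_frame("scene"); cv2.imwrite("pics/s2.png",cv2.resize(p[100:310,120:400,::-1],None,fx=2.8,fy=2.8))
E
```

```text
[-0.03466919  0.32531365 -0.57498421]
t 9.4167 [ 0.49682151 -0.01796432  0.05087811] [-0.26070499 -0.14482715 -0.22669469]
```

View pics/s2.png

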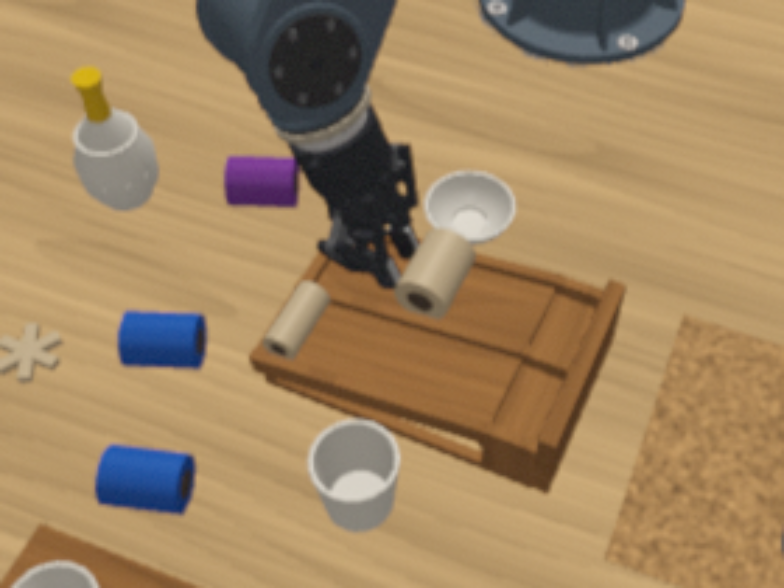

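The post at (435,272) is rolling straight, sitting on the fingertips with low force. The thin post hasn't moved. Next I'll push it over the crest.

```bash
python3 - <<'E'
from h import *
import cv2
manip.move_l(pt(.058),max_speed=.035); manip.dwell(.5)
print("t",manip.current_time(),manip.current_ee_pos(),manip.current_force())
p,d=manip.grab_frame("scene"); cv2.imwrite("pics/s3.png",cv2.resize(p[100:310,120:400,::-1],None,fx=2.8,fy=2.8))
for r in manip.look_for("scene","thick_post"):
    v=np.array(r["at"])-O; print(r["confidence"],(v@X).round(4),(v@Y).round(4),r["at"][2])
E
```

```text
t 13.2 [0.50143242 0.08891554 0.06596039] [-0.24517369  0.2310025  -0.42300565]
0.75 0.1027 0.0337 0.095
0.75 -0.2311 0.0922 0.0461
0.74 -0.1552 -0.2231 0.0469
0.64 -0.2181 -0.107 0.0431
0.63 -0.1924 0.1952 0.0395
0.6 -0.3514 0.0428 0.0765
```

View pics/s3.png

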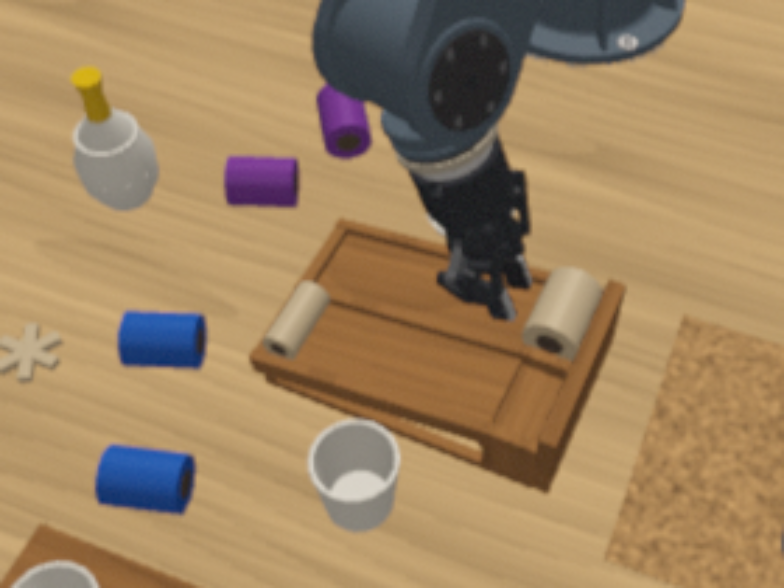

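The post at (562,312) has dropped into the dip and lies against the stop board, with the fingers already clear of it. I'll back off, raise the arm and check.

```bash
python3 - <<'E'
from h import *
import cv2
manip.move_l(pt(.03,.03),max_speed=.08)
p=pt(.03,.03); p[2]+=.2; manip.move_l(p,max_speed=.15)
manip.move_j([1.164,.351,1.652,0,1.139,-.085]); manip.dwell(.5)
print("t",manip.current_time(),manip.current_force())
p,d=manip.grab_frame("top"); cv2.imwrite("pics/t4.png",p[:,:,::-1])
for n in("thick_post","thin_post","teacup","dish"):
  for r in manip.look_for("top",n)[:2]:
    v=np.array(r["at"])-O; print(n,round(r["confidence"],2),(v@X).round(4),(v@Y).round(4),r["at"])
E
```

```text
t 17.9 [0.27667427 0.08509447 0.45583835]
thick_post 0.95 -0.2005 0.2139 [0.3177, -0.1596, 0.0449]
thick_post 0.61 0.096 0.0424 [0.5017, 0.1293, 0.0957]
thin_post 0.72 -0.1169 -0.038 [0.573, -0.0868, 0.0593]
teacup 0.84 -0.0006 -0.1627 [0.7025, 0.024, 0.0341]
dish 0.63 -0.032 0.1544 [0.3844, 0.0062, 0.0163]
dish 0.16 -0.3574 0.058 [0.4668, -0.323, 0.0822]
```

View pics/t4.png

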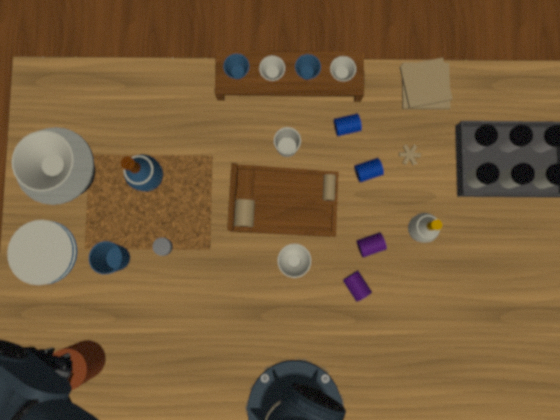

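The post is at (244,212) in the dip, everything else is where it was, and the arm is clear.

```bash
python3 -c "
from bench import manip
manip.sign_off()"
```

```text
the job is handed in; nothing more can be done
```

The thick buff post is now in the dip against the stop board, and I've handed the job in. I rolled it up the gutter nearer the robot with two spread fingertips, at about 35 mm/s and with very little force on the wrist.

- **Thick post:** the last top view puts it at rack x of about +96 mm, with its visible top about 96 mm above the table. Home is +99 mm, with the top of the post at about 99 mm, so this agrees within the detector's 4 mm error.
- **Everything else:** the thin post, cup and dish read within about 3 mm of where they started. Nothing else looks moved in the picture.
- **Arm:** it is back at its start pose, clear of everything, with the clock at about 18 s before hand-in.
- **Disagreement:** in that last view the detector rated a purple look-alike above the real post (0.95 against 0.61). I ignored it because of its colour and position.

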